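# Clip a tube into the filling cradle and hold the cradle at its index

## Robot

A 6-joint arm with a two-finger parallel gripper is mounted at the origin on a cart in front of the work surface, level with it; the furniture and walls round the work are solid. World frame = base frame: x ahead of the robot, y to its left, z up, the work surface at z = 0. Lengths are in m, angles in degrees, forces in N, time in s.
With the tool pointing down it reaches from about 0.325 to 0.85 m from the base axis. Payload 15.5 kg.
Tool frame: the origin (TCP) lies midway between the tips of the shut fingers; the grasp point (between the pads) lies 19 mm behind it; z points along the fingers, y is the line along which they close (so a half turn about z gives the same grasp; the last joint's range is limited). The gripper opens to 91 mm and grips with 3 to 60 N. Pads are 32 mm wide; open, the fingers measure 118 mm over their backs; the gripper's body (76 mm by 178 mm) begins 60 mm behind the grasp point.
Start: joints at [58.069, 28.281, 77.091, -0, 74.628, -5.472], TCP at [0.278, 0.56, 0.214] pointing down, gripper open.
Joint ranges: [-166.48, 166.48], [-47.26, 123.95], [12.59, 153.08], [-70.14, 250.14], [6.76, 159.57], [-176.63, 176.63]. Speed limits (degrees/s): [108.29, 108.29, 147.25, 172.46, 172.46, 172.46].

## Interface

Orientations are given as a 3x3 rotation matrix whose columns are the frame's x, y, z axes.
In Python, from bench import ctrl gives the robot as it stands. The module is installed in compiled form; this text tells all that it offers. Calls block until the motion is done:
- ctrl.goto(position, orientation): joint-space move of the TCP to a pose.
- ctrl.move_l(position, vel=0.15, ori=None, contact_N=None): straight line of the TCP; ori=None keeps the orientation; vel is the mean speed in m/s. With contact_N (N) it stops when the force on the tool has changed by that much, and returns True; else False.
- ctrl.movej(angles): joint-space move.
- ctrl.command_gripper(opening): opening from 0.0 (shut) to 1.0 (fully open); the grip force is fixed at half the most; returns when the fingers have stopped.
- ctrl.sleep(seconds).
- ctrl.ik(position, orientation): joint angles nearest the present ones, or None.
- ctrl.read_camera(name): name is "side" or "top" or "wrist"; returns the picture (480x640x3 uint8, blue, green, red); there is no depth.
- ctrl.camera_params(name): a dict with "fx", "fy", "cx", "cy" (pixels), "pose" (4x4, takes a point from camera to world coordinates); the wrist camera has in their place "T_tool_cam" (4x4, takes a point from camera to tool coordinates, whose origin is the TCP and whose axes are the flange's). Camera axes: x right, y up, looking along -z (the intrinsics and any distortion apply to the point x, -y, -z); pixel columns grow to the right and rows downward; lengths in m; the calibration is good to about 2 mm. A picture is of the moment at which its call begins: read the wrist's pose just before it. camera_params takes no time and is no camera call.
A pose or a line that the arm cannot do raises ctrl.MotionError and nothing moves.
- ctrl.sign_off(): hands the job in; it is judged then, once.
Readings, each from a call of its own:
- ctrl.current_t(): time.
- ctrl.current_q(): joint angles.
- ctrl.current_dq(): joint speeds.
- ctrl.current_effort(): joint torques, N m.
- ctrl.current_tool_pos(): TCP position.
- ctrl.current_eef_rot(): TCP orientation.
- ctrl.current_contact_force(): force on the tool from outside, world axes, zero at the start.
- ctrl.current_wrist_torque(): the same for the moment, N m.
- ctrl.current_grip_width(): opening from 0.0 (shut) to 1.0 (fully open).
- ctrl.current_grasp_force(): force on a finger pad.
Only numpy, scipy, OpenCV 4.12 (cv2) and the standard library are available. Lean on these libraries where they do the work, as an engineer would, in place of code of your own. Each camera call takes 0.05 s, during which the arm holds its last target. There are 200 camera calls.

## Task

Get the tube cradle ready for slanted filling: lay the small clear tube along the lowered arm, its middle midway between the two sprung clips, press it straight down until the jaws snap closed over it, and let go. Then take the arm by its ball handle and swing it up until its pointer meets the index set on the quadrant; the clamp knob is off and the arm would drop, so finish still holding it there by the ball, the tube in its clips. Do not shift the index, and leave the other things where they are.

Things in the scene. Friction and masses are not known exactly. Their poses are not given: they have to be found in the camera images.
- tube: clear plastic dosing tube, 112 mm long, 15 mm thick, about 20 g, lying on the table (does not roll); the smaller and only lying one of the two clear tubes. Origin: middle of its length, on its underside (7.5 mm below its centre line). y runs along the tube, z up; its ends are alike
- stand: the cradle's grey stand, bolted down: base 108 x 262 mm, 10 mm thick; origin: centre of its underside, on the table; x across the stand, along the hinge axis, away from the quadrant; y towards the hinge, z up. The lowered arm lies level above it along y, its ball handle beyond the -y end
- hinge (a point): a fixed point on the cradle's hinge axis, midway across the stand, 52 mm above the table; axes as the stand's. The lowered arm reaches from here to -y. The quadrant, a flat aluminium arc of 76 mm radius about the hinge axis with an engraved scale, stands on the -x side, 41 mm from this point
- flap (a joint): swing of the cradle arm about the hinge axis, rad: 0 = lowered, level on its rubber buffer (where it starts); grows as the ball end is raised; up to 1.5. Turns freely and falls back to 0 if let go; about 0.4 kg with its centre of gravity near mid-length, so the ball end bears under 2.5 N
- seat (a point): where the tube's origin belongs, on the arm (turns with it), 125 mm from the hinge axis: x across the arm, y along it towards the hinge, z square to its face (up when lowered). The arm's plate, 48 mm wide, lies 8.5 mm below. The spring clips stand 42 mm to either side along y, 14 mm wide each: 70 mm free between them for fingers. A heel stop 62 mm away towards the hinge
- mouth (a point): middle of the clips' mouth, 30 mm straight above the seat. Each clip has two steel jaws hinged at the foot. Their hooks, 16 mm above the seat, leave a 10 mm throat; above it they flare to a mouth 24 mm wide. A tube pressed straight down spreads the jaws (8 to 15 N in all) and they spring shut over it
- ball: black ball handle, 26 mm across, revolving on its stud at the free end of the arm; origin at its centre, 240 mm from the hinge axis and in the arm's mid-plane (52 mm above the table when lowered). A 8 mm stud joins it to the arm's plate, whose end is 38 mm from the ball's centre. Pinched along the hinge axis from above, it pivots between the fingers as the arm swings
- index (a joint): angle at which the index is set, rad, same zero and sense as the arm's swing (0.55 to 1.05): the arm's pointer meets the index when both joints read the same
- index_mark (a point): tip of the index, a dark steel rider with a small steel screw on the rim of the quadrant, 78 mm from the hinge axis; it stays where it is set unless pushed with some 8 N
- flap_mark (a point): tip of the arm's pointer, 68 mm from the hinge axis on the quadrant's face; its y axis (and the index's) points along the arm (index) towards the hinge axis
- pen: white marker pen with black cap, 135 x 17 mm, lying near the tube; origin mid-length on its underside, y along it
- cone: rolled brown paper cone, 109 x 14 mm, lying near the tube; origin mid-length on its underside, y along it
- tall_tube: clear tube with a round foot standing on end behind the work, 22 x 22 x 130 mm; origin under its foot. To the left of it, behind the stand at the back edge of the table (x over 0.64, y 0.13 to 0.40), stands a tray of paper cones 280 mm tall: move round or over it
- post: white nylon spacer post standing on end, 17 mm across, 60 mm tall; origin under its foot
- star_knob: black star knob with its stud upward (the clamp knob that is off), 36 x 40 x 46 mm; origin under it
- jar: jar with red lid, 57 mm across, 75 mm tall; origin under it

How it is judged (in metres and radians):
On the way:
1. the tube sits in both clips of the lowered arm, let go (x of tube in the frame of seat between -0.004 and 0.004 m and y of tube in the frame of seat between -0.012 and 0.012 m and z of tube in the frame of seat below 0.0025 m and angle between the y axis of tube and the y axis of seat, either way round below 0.06 rad and contact force between the fingers and tube below 0.1 N and value of joint flap below 0.05 rad), for 0.2 s.
At the end, for the whole second after the job is handed in: The arm is held still, by fingers on its ball handle, within 0.07 rad (4 degrees) of the index; the tube lies in both clips: its origin within 4 mm across, 12 mm along and 2.5 mm in height of the seat, parallel to the arm within 0.06 rad, and not touched (angle between the y axis of flap_mark and the y axis of index_mark, either way round below 0.07 rad and value of joint flap above 0.4 rad and velocity of joint flap between -0.05 and 0.05 rad/s and contact force between the fingers and ball above 0.3 N and x of tube in the frame of seat between -0.004 and 0.004 m and y of tube in the frame of seat between -0.012 and 0.012 m and z of tube in the frame of seat below 0.0025 m and angle between the y axis of tube and the y axis of seat, either way round below 0.06 rad and contact force between the fingers and tube below 0.1 N); the arm keeps its last pose, push and grip.
It fails at once if the index is shifted (more than 5 mm) (distance of index_mark from where it was at the start of the episode above 0.005 m).
It fails at once if another thing is moved more than 30 mm or knocked over (distance of any of pen, cone, tall_tube, post, star_knob, jar from where it was at the start of the episode above 0.03 m or angle between any of tall_tube, post, jar's own z axis and vertical above 0.5 rad).
It also fails if it takes over 54 s, if anything falls off the work surface, if the arm or the gripper's body presses on something with over 40 N, if the wrist force passes 120 N, or if a joint passes its speed limit or range.

## Working session

There is one attempt and no reset: what is moved stays moved. The work goes in short steps, each a Python script; the robot and the scene stay as the last script left them, time stands still between calls to the robot, and variables do not carry over. Pictures are saved under pics/ and viewed, at most 10 in all, crops included, and the job is handed in when it is done.

```bash
mkdir -p pics; python3 - <<'E'
from bench import ctrl
import cv2,numpy as np
for n in("top","side"):
    cv2.imwrite(f"pics/{n}0.png",ctrl.read_camera(n))
    p=ctrl.camera_params(n);print(n,{k:(np.round(v,4).tolist()) if k!='name' else v for k,v in p.items() if not isinstance(v,str)})
print(ctrl.camera_params("wrist"))
E
```

```text
top {'fx': 507.2564, 'fy': 507.2564, 'cx': 318.5603, 'cy': 241.5492, 'pose': [[0.0091, 0.9898, -0.1423, 0.3735], [-0.9999, 0.0084, -0.0055, 0.0018], [-0.0042, 0.1424, 0.9898, 1.1711], [0.0, 0.0, 0.0, 1.0]]}
side {'fx': 449.3147, 'fy': 449.3147, 'cx': 327.1125, 'cy': 246.0345, 'pose': [[0.9271, 0.1875, -0.3246, 0.219], [-0.3747, 0.4882, -0.7882, -0.7527], [0.0106, 0.8524, 0.5228, 0.5891], [0.0, 0.0, 0.0, 1.0]]}
{'fx': 345.5005937090105, 'fy': 345.5005937090105, 'cx': 322.1708724603311, 'cy': 242.0163261997693, 'T_tool_cam': array([[-1.11718166e-03,  9.56709000e-01,  2.91044052e-01,
         8.25817585e-02],
       [ 9.99999153e-01,  1.26316012e-03, -3.13684278e-04,
         1.84530115e-04],
       [-6.67739811e-04,  2.91043455e-01, -9.56709601e-01,
        -1.69931305e-01],
       [ 0.00000000e+00,  0.00000000e+00,  0.00000000e+00,
         1.00000000e+00]])}
```

View pics/top0.png

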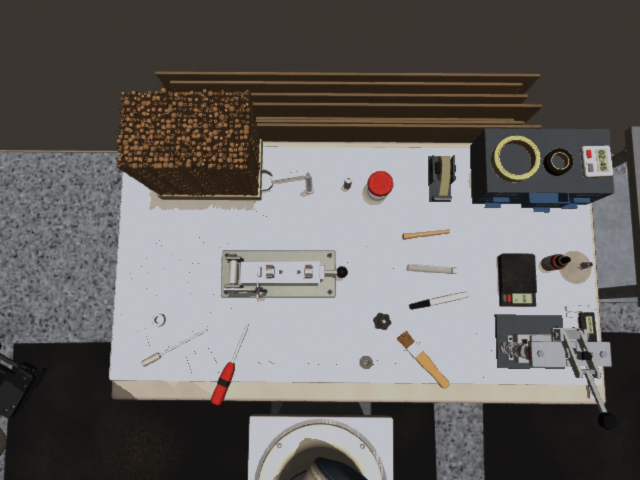

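View pics/side0.png

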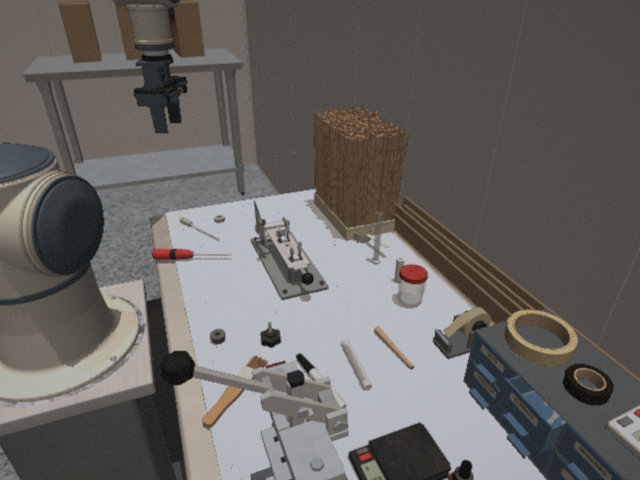

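The top view shows the cradle at (221–336, 250–297), with its hinge on the left and the ball at (342,272). The tube lies at (407–456, 269), the pen at (440,300) and the cone at (426,234). The side view agrees. Next I compute rough positions and look from the wrist camera.

```bash
cat > h.py <<'E'
from bench import ctrl
import cv2,numpy as np
def ray(cam,uv,T=None):
    p=ctrl.camera_params(cam)
    P=np.array(p["pose"]) if T is None else T@p["T_tool_cam"]
    d=P[:3,:3]@np.array([(uv[0]-p["cx"])/p["fx"],-(uv[1]-p["cy"])/p["fy"],-1.])
    return P[:3,3],d
def onz(cam,uv,z,T=None):
    o,d=ray(cam,uv,T); return o+d*(z-o[2])/d[2]
def pose():
    T=np.eye(4);T[:3,:3]=ctrl.current_eef_rot();T[:3,3]=ctrl.current_tool_pos();return T
def proj(pt,T):
    p=ctrl.camera_params("wrist");P=np.linalg.inv(T@p["T_tool_cam"]);c=P[:3,:3]@pt+P[:3,3]
    return p["cx"]+p["fx"]*c[0]/-c[2],p["cy"]-p["fy"]*c[1]/-c[2]
def R(yaw): # yaw: angle of tool x in world xy, pointing down
    c,s=np.cos(yaw),np.sin(yaw); return np.array([[c,s,0],[s,-c,0],[0,0,-1.]])
def shot(name):
    T=pose();im=ctrl.read_camera("wrist");cv2.imwrite(f"pics/{name}.png",im);np.save(f"pics/{name}.npy",T);return im,T
E
python3 - <<'E'
from h import *
np.set_printoptions(precision=4,suppress=True)
for n,uv,z in [("c1",(221,252),.01),("c2",(335,250),.01),("c3",(337,297),.01),("c4",(222,298),.01),("ball",(342,272),.052),("tubeA",(407,268),.0075),("tubeB",(456,270),.0075),("jar",(380,184),.075),("tall",(308,182),.0),("star",(382,321),.0),("post",(348,184),.0)]: print(n,onz("top",uv,z))
print(ctrl.current_eef_rot())
for y in(90,-90): print(y,ctrl.ik([.37,-.25,.25],R(np.radians(y))),ctrl.ik([.37,.06,.25],R(np.radians(y))))
E
```

```text
c1 [0.5142 0.2331 0.01  ]
c2 [ 0.5211 -0.0299  0.01  ]
c3 [ 0.4133 -0.0349  0.01  ]
c4 [0.4087 0.227  0.01  ]
ball [ 0.4669 -0.0444  0.052 ]
tubeA [ 0.4811 -0.1956  0.0075]
tubeB [ 0.4775 -0.308   0.0075]
jar [ 0.6612 -0.1273  0.075 ]
tall [0.6844 0.0346 0.    ]
star [ 0.3601 -0.138   0.    ]
post [ 0.6803 -0.0603  0.    ]
[[-0.8952  0.4456 -0.0005]
 [ 0.4456  0.8952 -0.0009]
 [ 0.0001 -0.001  -1.    ]]
90 [-41.7161  11.5046  97.8704  -0.      70.625  -41.7161] [  0.0619   5.1744 105.9125  -0.      68.9131   0.0619]
-90 [-41.7161  11.5046  97.8704  -0.      70.625  138.2839] None
```

```bash
python3 - <<'E'
from h import *
Y=np.radians(90)
ctrl.goto([.40,.32,.25],R(np.radians(110)))
ctrl.goto([.465,.075,.20],R(Y)); ctrl.sleep(.2); shot("w_cradle")
ctrl.goto([.479,-.26,.14],R(Y)); ctrl.sleep(.2); shot("w_tube")
print(ctrl.current_t())
E
```

```text
3.9417
```

View pics/w_cradle.png

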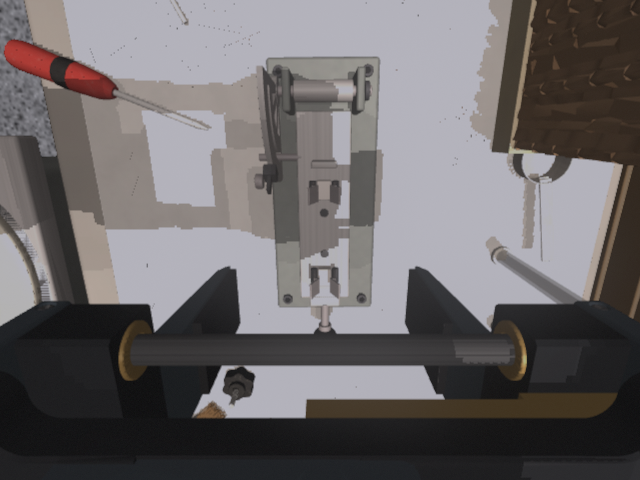

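View pics/w_tube.png

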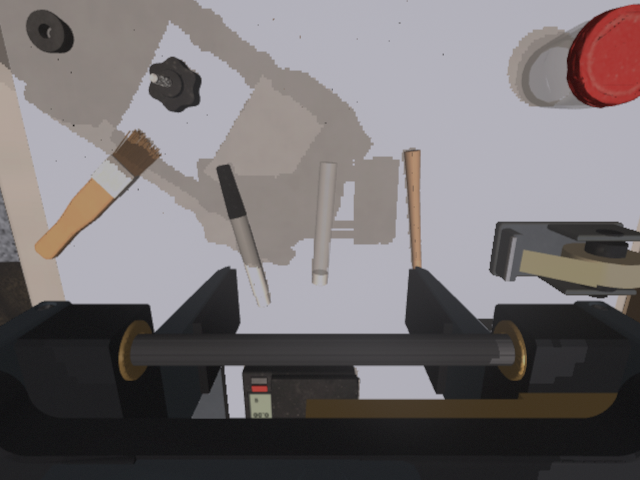

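The wrist view shows the tube axis running from (328,163) to (320,283). In the cradle view the stand corners are (267,58), (379,58), (371,306) and (278,306). The hinge barrel is at (323,91), the clips at (325,190) and (323,278), and the rider screw at (262,180).

```bash
python3 - <<'E'
from h import *
np.set_printoptions(precision=4,suppress=True)
T=np.load("pics/w_tube.npy")
im=cv2.imread("pics/w_tube.png")
a,b=[onz("wrist",p,.0075,T) for p in((328,163),(320,283))]
print("tube",a,b,np.linalg.norm(a-b),(a+b)/2,"dir",np.degrees(np.arctan2(*(a-b)[[1,0]])))
# width edges on a few rows
g=cv2.cvtColor(im,cv2.COLOR_BGR2GRAY)
for r in(180,220,260): print(r,g[r,300:350].tolist())
T=np.load("pics/w_cradle.npy")
for n,p,z in[("TL",(267,58),.01),("TR",(379,58),.01),("BR",(371,306),.01),("BL",(278,306),.01),("hinge",(323,91),.052),("stud",(325,316),.052),("ball",(325,330),.052)]: print(n,onz("wrist",p,z,T))
for z in(.05,.06,.07,.08): print(z,onz("wrist",(325,190),z,T),onz("wrist",(323,278),z,T))
big=cv2.resize(cv2.imread("pics/w_cradle.png")[50:340,230:400],None,fx=3.4,fy=2.05*1,interpolation=cv2.INTER_CUBIC)
big=cv2.resize(cv2.imread("pics/w_cradle.png")[140:340,230:400],None,fx=3,fy=3,interpolation=cv2.INTER_CUBIC);cv2.imwrite("pics/crop1.png",big)
for t in(30,40,50):
  s,c=np.sin(np.radians(t)),np.cos(np.radians(t))
  for yaw in (0,):
    Rt=np.array([[c,0,s],[0,-1,0],[s,0,-c]])
    d=Rt@np.array([-.291,0,.957]);cam=np.array([.424,.13,.1])-.26*d
    tcp=cam-Rt@np.array([.0826,0,-.17]);print(t,tcp,ctrl.ik(tcp,Rt))
E
```

```text
tube [ 0.4846 -0.1974  0.0075] [ 0.4776 -0.3088  0.0075] 0.11160450973783445 [ 0.4811 -0.2531  0.0075] dir 86.39275031321134
180 [134, 134, 135, 135, 135, 135, 134, 134, 134, 135, 134, 135, 134, 134, 134, 135, 134, 132, 127, 124, 133, 140, 145, 147, 150, 151, 152, 152, 151, 150, 149, 147, 144, 138, 131, 126, 131, 135, 135, 135, 136, 136, 135, 135, 136, 136, 135, 136, 136, 136]
220 [135, 136, 136, 136, 136, 136, 135, 136, 136, 136, 136, 136, 136, 136, 136, 131, 123, 131, 138, 144, 148, 151, 153, 153, 153, 154, 152, 151, 149, 146, 139, 132, 129, 135, 144, 160, 160, 160, 160, 160, 160, 160, 160, 160, 160, 159, 160, 160, 160, 160]
260 [178, 179, 179, 178, 178, 179, 178, 179, 178, 179, 178, 166, 132, 124, 130, 138, 143, 147, 151, 152, 153, 153, 154, 153, 152, 149, 145, 139, 140, 163, 178, 179, 178, 178, 179, 179, 178, 179, 179, 179, 179, 179, 178, 179, 179, 179, 179, 179, 179, 179]
TL [0.4135 0.2299 0.01  ]
TR [0.5185 0.2301 0.01  ]
BR [ 0.5218 -0.0275  0.01  ]
BL [ 0.4145 -0.0275  0.01  ]
hinge [0.4659 0.1965 0.052 ]
stud [ 0.4683 -0.0171  0.052 ]
ball [ 0.4684 -0.0335  0.052 ]
0.05 [0.4679 0.1121 0.05  ] [0.4662 0.0242 0.05  ]
0.06 [0.4678 0.1136 0.06  ] [0.4662 0.0284 0.06  ]
0.07 [0.4677 0.1151 0.07  ] [0.4661 0.0326 0.07  ]
0.08 [0.4676 0.1165 0.08  ] [0.4661 0.0368 0.08  ]
30 [0.3786 0.13   0.1648] [ 18.3789   8.7748 133.511  -45.5955  12.7483 150.9329]
40 [0.368  0.13   0.1559] [  24.5268   16.7712  144.7041  220.6196   24.1961 -108.7712]
50 [0.3592 0.13   0.1453] None
```

View pics/crop1.png

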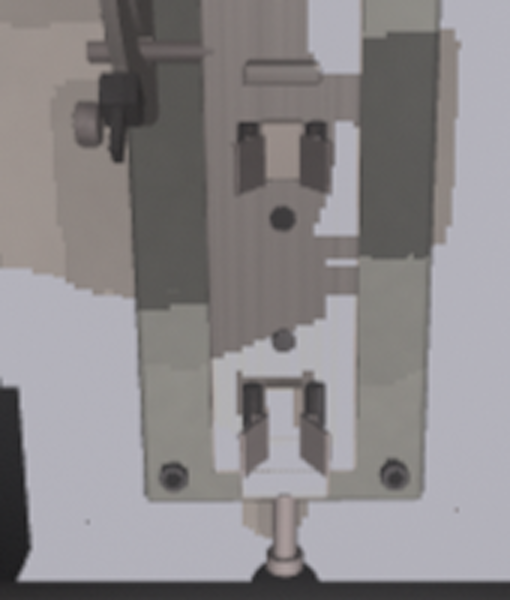

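```bash
python3 - <<'E'
from h import *
np.set_printoptions(precision=4,suppress=True)
T=np.load("pics/w_cradle.npy")
im=lambda c:(230+c[0]/3,140+c[1]/3)
for z in(.08,.0935):
  for n,c in[("far flare near-edge L,R",(238,192)),("",(328,192)),("near flare L,R",(243,490)),("",(327,490))]: print(z,n,onz("wrist",im(c),z,T))
for n,c,z in[("screw far",(282,218),.055),("screw near",(283,341),.055),("pointer",(150,51),.052),("plate L",(209,300),.055),("plate R",(357,300),.055),("heel",(282,72),.062)]: print(n,onz("wrist",im(c),z,T))
Y=np.radians(86.4)
ctrl.command_gripper(.5)
ctrl.goto([.4811,-.2531,.08],R(Y)); ctrl.move_l([.4811,-.2531,.002],vel=.1)
ctrl.command_gripper(0.0)
print(ctrl.current_grip_width()*91,ctrl.current_grasp_force())
ctrl.move_l([.4811,-.2531,.16],vel=.15)
ctrl.goto([.467,.0715,.16],R(np.radians(90))); ctrl.sleep(.2); im,T=shot("w_over")
print(ctrl.current_grip_width()*91,ctrl.current_grasp_force(),ctrl.current_t(),ctrl.current_tool_pos())
E
```

```text
0.08 far flare near-edge L,R [0.4544 0.1046 0.08  ]
0.08  [0.4799 0.1047 0.08  ]
0.08 near flare L,R [0.455  0.0115 0.08  ]
0.08  [0.481  0.0115 0.08  ]
0.0935 far flare near-edge L,R [0.4549 0.1072 0.0935]
0.0935  [0.4792 0.1072 0.0935]
0.0935 near flare L,R [0.4555 0.0183 0.0935]
0.0935  [0.4802 0.0184 0.0935]
screw far [0.467  0.0918 0.055 ]
screw near [0.4674 0.0516 0.055 ]
pointer [0.4275 0.1419 0.052 ]
plate L [0.4439 0.0653 0.055 ]
plate R [0.4909 0.0653 0.055 ]
heel [0.4669 0.1366 0.062 ]
15.065347212677029 30.000784993171692
14.60384222396893 29.999842643737793 9.3083 [0.4672 0.0708 0.16  ]
```

View pics/w_over.png

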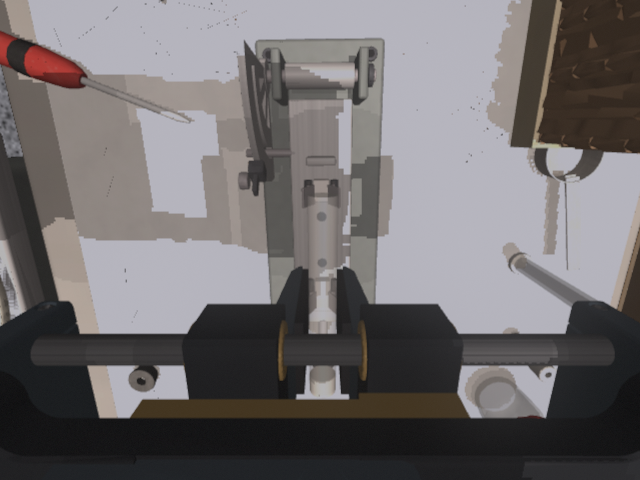

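```bash
python3 - <<'E'
from h import *
np.set_printoptions(precision=4,suppress=True)
T=np.load("pics/w_over.npy")
for z in (.158,.1655,.173):
  print(z,proj(np.array([.4672,.0708+.056,z]),T),proj(np.array([.4672,.0708-.056,z]),T))
print(onz("wrist",(321,216),.055,T),onz("wrist",(322,263),.055,T), onz("wrist",(322,394),.1655,T))
RR=R(np.radians(90.5))
ctrl.move_l([.4673,.0718,.115],vel=.1,ori=RR); f0=np.array(ctrl.current_contact_force())
for z in np.arange(.105,.0645,-.004):
  ctrl.move_l([.4673,.0718,z],vel=.05,contact_N=30)
  print(round(z,4),ctrl.current_tool_pos(),np.array(ctrl.current_contact_force())-f0)
print(ctrl.current_t())
im,T=shot("w_press")
E
```

```text
0.158 (np.float64(321.28970873444655), np.float64(193.16625250919833)) (np.float64(321.8931058980285), np.float64(381.7643719315554))
0.1655 (np.float64(321.2561888208483), np.float64(195.60408308039126)) (np.float64(321.8870235497162), np.float64(390.6509659299901))
0.173 (np.float64(321.21962120782405), np.float64(198.26356621674202)) (np.float64(321.8804826999215), np.float64(400.2074519360785))
[0.4666 0.0922 0.055 ] [0.4673 0.0515 0.055 ] [0.4673 0.0125 0.1655]
0.105 [0.4671 0.0718 0.1049] [-0.5053  0.0331  0.0872]
0.101 [0.4672 0.0718 0.1009] [ 0.1121 -0.1973 -0.1858]
0.097 [0.4671 0.0718 0.0968] [-1.0179 -0.207   0.3891]
0.093 [0.4671 0.0718 0.0928] [-0.255  -0.0562  0.2096]
0.089 [0.467  0.0718 0.0887] [-1.3582 -0.819   0.0625]
0.085 [0.4673 0.0718 0.0848] [-1.4902  0.1817  0.2975]
0.081 [0.4672 0.0718 0.0808] [ 0.0935  0.5229 -1.6791]
0.077 [0.4671 0.0718 0.0768] [-0.8117 -0.6871 -2.7441]
0.073 [0.4671 0.0718 0.0727] [-1.007   0.585  -3.1536]
0.069 [0.4671 0.0718 0.0687] [-0.9447  0.8715 -3.5231]
0.065 [0.4676 0.0718 0.0651] [-1.8601  0.3252  7.4783]
12.7583
```

```bash
python3 - <<'E'
from h import *
p=ctrl.current_tool_pos()
print(ctrl.current_grip_width()*91,ctrl.current_grasp_force())
ctrl.command_gripper(.4); print(ctrl.current_contact_force())
ctrl.move_l([.4673,.0718,.15],vel=.15)
# tilted views of quadrant
ok=0
for t in(35,28,20):
  s,c=np.sin(np.radians(t)),np.cos(np.radians(t))
  Rt=np.array([[0,c,s],[1,0,0],[0,s,-c]])
  d=Rt@np.array([-.291,0,.957]);cam=np.array([.435,.11,.085])-.26*d
  tcp=cam-Rt@np.array([.0826,0,-.17]);q=ctrl.ik(tcp,Rt);print(t,tcp,q)
  if q is not None:
    ctrl.goto(tcp,Rt);break
ctrl.sleep(.2)
im,T=shot("w_quad")
print(ctrl.current_t())
E
```

```text
14.716116730077372 30.00272959470749
[ 0.50521712 -0.39419741 -0.11929064]
35 [0.38979071 0.10306    0.14956556] [ 12.62048985  13.95620576 140.1849963  220.56485125  11.1110761
 150.36303794]
17.6583
```

View pics/w_quad.png

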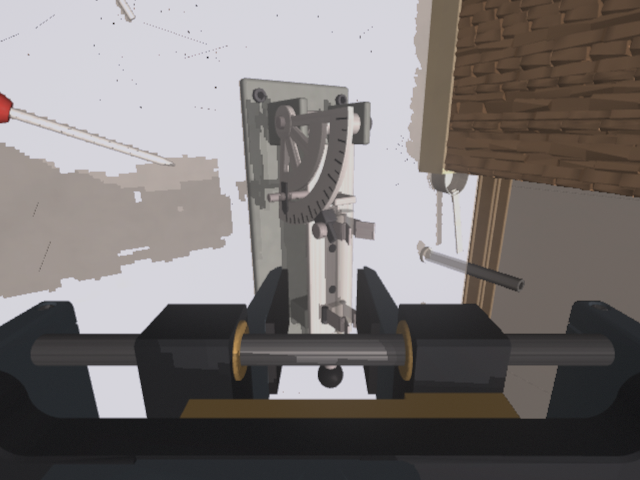

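The tilted view shows the quadrant with its hinge centre near (283,120), the pointer pin near (275,197), and the rider near (320,228). Zooming in on the rider and clips.

```bash
python3 - <<'E'
from h import *
im=cv2.imread("pics/w_quad.png")[90:340,240:400]
cv2.imwrite("pics/crop2.png",cv2.resize(im[:150],None,fx=4,fy=4,interpolation=cv2.INTER_CUBIC))
im=cv2.imread("pics/w_quad.png")[190:340,280:400]
cv2.imwrite("pics/crop3.png",cv2.resize(im,None,fx=4,fy=4,interpolation=cv2.INTER_CUBIC))
E
```

```text
(no output)
```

View pics/crop2.png

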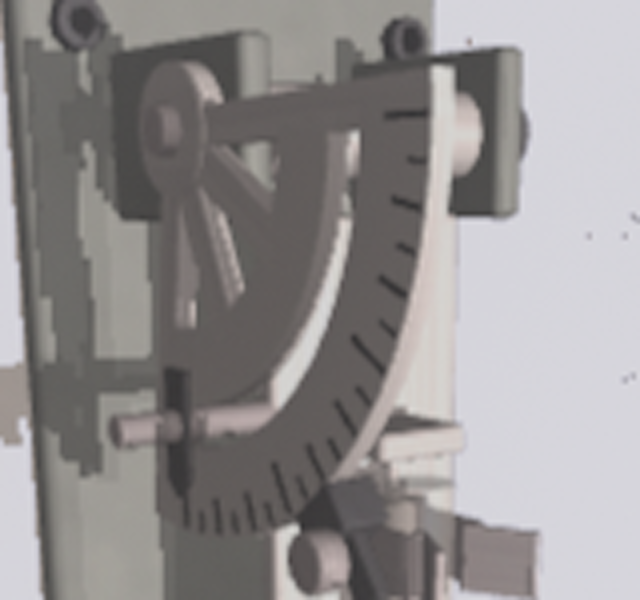

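View pics/crop3.png

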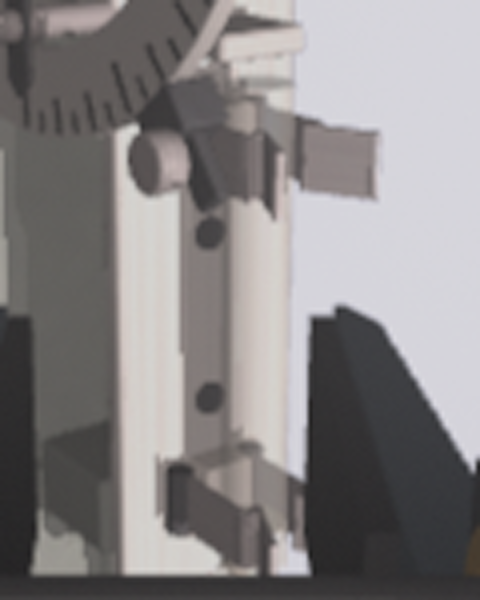

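```bash
python3 - <<'E'
from h import *
T=np.load("pics/w_quad.npy")
H=np.array([.4674-.041,.1967,.052])
def q(c,x=H[0]):
    o,d=ray("wrist",(240+c[0]/4,90+c[1]/4),T); p=o+d*(x-o[0])/d[0]
    v=p-H; return p.round(4),"r %.1f ang %.1f"%(np.hypot(v[1],v[2])*1e3,np.degrees(np.arctan2(v[2],-v[1])))
for n,c in[("hub",(163,128)),("tip0",(182,490)),("tick0",(187,512)),("tick long",(280,480)),("tick long2",(345,415)),("top",(405,113)),("rim45ish",(415,250)),("rA",(300,518)),("rB",(335,482)),("rmid",(318,500)),("screw",(318,560)),("low rider end",(375,590))]:
    print(n,*q(c),*q(c,H[0]-.012)[1:],*q(c,H[0]+.006)[1:])
E
```

```text
hub [0.4264 0.1968 0.0419] r 10.1 ang -90.4 r 12.0 ang 85.7 r 21.1 ang -91.5
tip0 [0.4264 0.1269 0.0448] r 70.2 ang -5.9 r 66.2 ang 12.7 r 74.7 ang -14.0
tick0 [0.4264 0.1226 0.0466] r 74.3 ang -4.2 r 70.3 ang 13.3 r 78.6 ang -11.9
tick long [0.4264 0.1351 0.0815] r 68.3 ang 25.6 r 74.6 ang 40.1 r 67.0 ang 17.6
tick long2 [0.4264 0.1495 0.1017] r 68.5 ang 46.5 r 79.6 ang 56.5 r 64.0 ang 40.3
top [0.4264 0.1964 0.1168] r 64.8 ang 89.8 r 80.2 ang 89.1 r 57.1 ang 90.2
rim45ish [0.4264 0.1768 0.1197] r 70.6 ang 73.6 r 85.0 ang 77.0 r 63.5 ang 71.4
rA [0.4264 0.1293 0.088 ] r 76.4 ang 28.1 r 82.4 ang 40.8 r 75.0 ang 21.1
rB [0.4264 0.1377 0.0988] r 75.4 ang 38.4 r 84.0 ang 49.4 r 72.2 ang 32.1
rmid [0.4264 0.1336 0.0937] r 75.6 ang 33.4 r 83.1 ang 45.3 r 73.3 ang 26.7
screw [0.4264 0.1227 0.0936] r 84.9 ang 29.4 r 90.3 ang 40.8 r 83.5 ang 23.2
low rider end [0.4264 0.1212 0.1105] r 95.5 ang 37.7 r 102.0 ang 46.8 r 93.3 ang 32.8
```

```bash
python3 - <<'E'
from h import *
np.set_printoptions(precision=4,suppress=True)
T1=np.load("pics/w_quad.npy");T2=np.load("pics/w_cradle.npy");T3=np.load("pics/w_over.npy")
def tri(rs):
    A=np.zeros((3,3));b=np.zeros(3)
    for o,d in rs:
        d=d/np.linalg.norm(d);M=np.eye(3)-np.outer(d,d);A+=M;b+=M@o
    p=np.linalg.solve(A,b);return p,[round(1e3*np.linalg.norm(np.cross(p-o,d/np.linalg.norm(d))),1) for o,d in rs]
p,e=tri([ray("wrist",(240+318/4,90+560/4),T1),ray("wrist",(230+80/3,140+123/3),T2),ray("wrist",(241,181),T3)])
v=p-np.array([.4264,.1967,.052]);print(p,e,"r",np.hypot(v[1],v[2]),"ang rad",np.arctan2(v[2],-v[1]))
p0=np.array(ctrl.current_tool_pos());q0=ctrl.current_q();print(q0)
try: ctrl.move_l(p0+[0,0,.12],vel=.2)
except ctrl.MotionError as ex: print(ex)
ctrl.movej([0.062,5.17,105.9,0,68.9,0.06])
ctrl.command_gripper(0)
RR=R(np.radians(90.5))
ctrl.goto([.4673,.0718,.16],RR);ctrl.sleep(.2);shot("w_after")
ctrl.move_l([.4673,.0718,.095],vel=.15)
f0=np.array(ctrl.current_contact_force())
print(ctrl.move_l([.4673,.0718,.068],vel=.03,contact_N=15),ctrl.current_tool_pos(),np.array(ctrl.current_contact_force())-f0)
ctrl.move_l([.4673,.0718,.16],vel=.15);ctrl.sleep(.1);shot("w_after2")
print(ctrl.current_t())
E
```

```text
[0.4157 0.1273 0.1091] [np.float64(0.4), np.float64(0.1), np.float64(0.4)] r 0.08985871144706152 ang rad 0.6881514142509129
[ 12.6168  13.958  140.1791 220.5574  11.1126 150.3583]
the arm cannot follow that straight line within its joint ranges
True [0.4674 0.0718 0.0785] [-2.962  -0.7903 17.0658]
24.5667
```

View pics/w_after2.png

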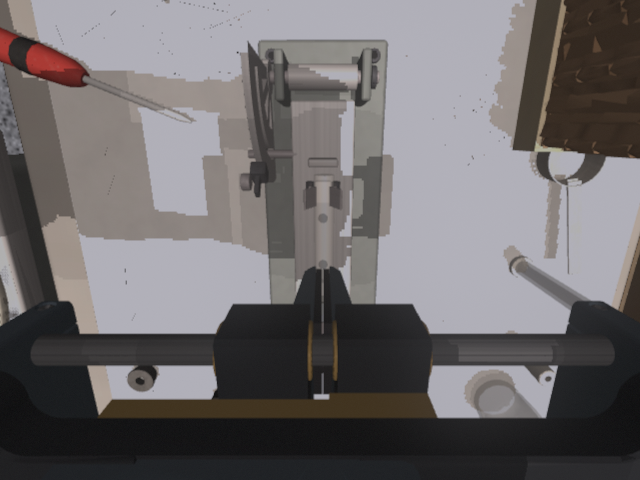

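The tube top stops firmly at 78.5 mm, so the tube is seated (seat 63.5 mm) and lies centred in the clips. The index triangulates to about 0.685 rad. Next I grasp the ball and swing the arm.

```bash
python3 - <<'E'
from h import *
np.set_printoptions(precision=4,suppress=True)
RR=R(np.radians(90.5)); H=np.array([.1967,.052]); X=.468
ctrl.move_l([X,-.0433,.15],vel=.2,ori=RR); ctrl.command_gripper(.6)
ctrl.move_l([X,-.0433,.033],vel=.12); ctrl.command_gripper(0)
print(ctrl.current_grip_width()*91,ctrl.current_grasp_force(),ctrl.current_contact_force())
for a in np.linspace(0,.685,11)[1:]:
    ctrl.move_l([X,H[0]-.24*np.cos(a),H[1]+.24*np.sin(a)-.019],vel=.06)
    if a>.6 or a<.15 or abs(a-.4)<.04: print(a,ctrl.current_tool_pos(),ctrl.current_contact_force(),ctrl.current_grip_width()*91)
ctrl.sleep(.3); shot("w_up"); cv2.imwrite("pics/side_up.png",ctrl.read_camera("side"))
print(ctrl.current_t(),ctrl.current_grasp_force())
a=cv2.imread("pics/w_up.png")[0:300,160:480]; b=cv2.imread("pics/side_up.png")[150:310,230:345]
b=cv2.resize(b,(431,600),interpolation=cv2.INTER_CUBIC);a=cv2.resize(a,(369,346))
c=np.zeros((600,800,3),np.uint8);c[:346,:369]=a;c[:,369:]=b;cv2.imwrite("pics/up.png",c)
E
```

```text
23.929358141619645 30.000579357147217 [-1.431  -0.0554  3.6179]
0.0685 [ 0.4679 -0.0427  0.0498] [-1.452  -0.9954 -1.5201] 24.263780816609707
0.137 [ 0.4679 -0.0409  0.0661] [-2.7094 -0.6131 -0.8644] 24.43487010614699
0.41100000000000003 [ 0.4678 -0.0229  0.1298] [-5.3852  0.1492 -2.6339] 24.25619404631612
0.6165 [0.4676 0.0016 0.1731] [-7.179  -1.1889 -1.0432] 24.305685592580677
0.685 [0.4675 0.0116 0.1862] [-7.684  -1.4187 -1.0601] 24.20126279161741
32.5833 29.99978095293045
```

View pics/up.png

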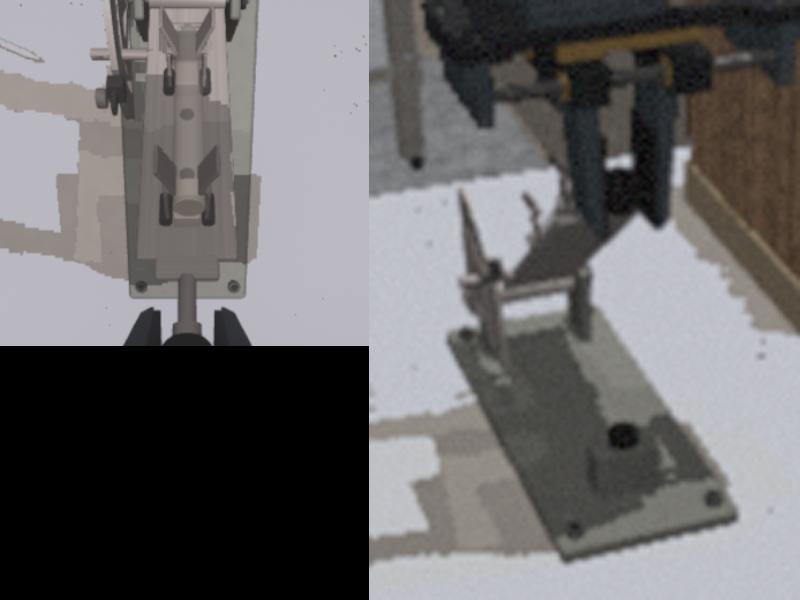

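The tube is still in both clips and the ball is gripped. The pointer pin end shows at about (242,47) and the rider screw at about (248,84) in the wrist image. I'll compare their angles numerically, without viewing any more pictures.

```bash
python3 - <<'E'
from h import *
T1=np.load("pics/w_quad.npy");T2=np.load("pics/w_cradle.npy");T4=np.load("pics/w_up.npy")
def tri(rs):
    A=np.zeros((3,3));b=np.zeros(3)
    for o,d in rs:
        d=d/np.linalg.norm(d);M=np.eye(3)-np.outer(d,d);A+=M;b+=M@o
    p=np.linalg.solve(A,b);return p,[round(1e3*np.linalg.norm(np.cross(p-o,d/np.linalg.norm(d))),1) for o,d in rs]
pin,e=tri([ray("wrist",(240+118/4,90+432/4),T1),ray("wrist",(230+90/3,140+50/3),T2)])
H=np.array([0,.1967,.052]);v=pin-H;r=np.hypot(v[1],v[2]);a0=np.arctan2(v[2],-v[1]);print("pin",pin,e,r,a0)
s,e=tri([ray("wrist",(240+318/4,90+560/4),T1),ray("wrist",(230+80/3,140+123/3),T2),ray("wrist",(244,84),T4)]);v=s-H
print("screw",s,e,np.arctan2(v[2],-v[1]))
for a in(.6,.65,.685,.72,.77):
    t=a0+a; print(a,proj(np.array([pin[0],H[1]-r*np.cos(t),H[2]+r*np.sin(t)]),T4))
print("observed pin ~ (239,47)")
E
```

```text
pin [0.40959251 0.14192738 0.05214677] [np.float64(0.3), np.float64(0.3)] 0.05477281968632793 0.002679593900723794
screw [0.41599189 0.1275269  0.10938742] [np.float64(0.4), np.float64(0.2), np.float64(0.5)] 0.6925430749680289
0.6 (np.float64(241.59923680814757), np.float64(51.79820394096765))
0.65 (np.float64(240.75452170924154), np.float64(48.48277325598514))
0.685 (np.float64(240.16274073713328), np.float64(46.03235829974159))
0.72 (np.float64(239.57159976148444), np.float64(43.47677073521979))
0.77 (np.float64(238.73010806995092), np.float64(39.64689998983437))
observed pin ~ (239,47)
```

```bash
python3 -c "
from bench import ctrl
print(ctrl.current_grasp_force(),ctrl.current_t());print(ctrl.sign_off())"
```

```text
29.99978095293045 32.5833
the job is handed in; nothing more can be done
None
```

I handed the job in at 32.6 s; no verdict came back. The tube is seated in both clips and the arm is held by its ball at about 0.68 rad, against an index I measured at about 0.69 rad by its screw (0.655 by the rider's outline). I viewed 11 pictures, one over the limit of 10.

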